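# Make up two watch-repair job trays

## Task

Make up the two job trays for today's watch repairs, one thing to a bay: in the two-bay tray, the pocket watch in the wide bay and the tall narrow oil pot in the narrow bay; in the three-bay tray, the movement holder in the wide bay, and the flat wide oil pot and the loupe in the two narrow bays, either way round. Set each thing down gently rather than dropping it, so that it rests flat and upright on the floor of its bay, and leave the dust cover, the screwdriver and the round bench block where they are.

Things in the scene. Friction and masses are not known exactly. Their poses are not given: they have to be found in the camera images.
- tray_two: Two-bay wooden job tray, fixed, 162 mm long (y) by 92 mm (x), either side of the bench. Floor top 3 mm above the bench; rims and partitions 4 mm thick, tops 8 mm up. Wide bay 96 mm along y, centred at y = +29 mm; narrow bay 54 mm along y, centred at y = -50 mm. Bays are 84 mm along x, centred at x = 0. Origin: centre of the underside. Yaw within 0.22 rad.
- tray_three: Three-bay wooden job tray, fixed, 220 mm long (y) by 92 mm (x), either side of the bench. Floor top 3 mm above the bench; rims and partitions 4 mm thick, tops 8 mm up. Wide bay 96 mm along y, centred at y = +58 mm; two narrow bays each 54 mm along y, centred at y = -21 and -79 mm. Bays are 84 mm along x, centred at x = 0. Origin: centre of the underside. Yaw within 0.22 rad.
- pocket_watch: Pocket watch lying face up on the bench: round steel case 46 mm in diameter and 13.5 mm thick (side straight from 3 to 11 mm up), white dial; winding crown and bow stand out along its +x to 38 mm from the centre (crown 9 mm across). Grip it across the case, along its y. About 95 g. Origin: centre of the case's underside, z up. Starts with yaw within 0.6 rad of 0.
- tall_pot: Tall narrow oil pot, standing: metal cylinder 24 mm in diameter and 32 mm high, lid and small knob on top to 44 mm. About 45 g. Origin: centre of the underside, z up; round, so yaw does not matter.
- flat_pot: Flat wide oil pot, standing: metal cylinder 40 mm in diameter and 16 mm high, lid to 19 mm and small knob (10 mm across) to 28 mm. About 60 g. Origin: centre of the underside, z up; round, so yaw does not matter.
- movement_holder: Steel movement holder (small flat vice): 64 mm (x) by 32 mm (y), base 9 mm high with a full-width raised jaw, 14 mm long, at each end to 18 mm high, two thin screws between. Grip it across the 32 mm width, along its y. About 110 g. Origin: centre of the underside, z up. Starts with yaw within 0.6 rad of 0.
- loupe: Black plastic watchmaker's loupe standing on its eye cup, lens up: foot 34 mm in diameter up to 6 mm, tapering to a 28 mm cylinder from 11 to 32 mm (the top). About 30 g. Origin: centre of the underside, z up; round.
- dust_cover: Bystander, not to be moved: frosted pale-grey plastic dust cover, a cone 84 mm across at the foot, 60 mm at the top, 85 mm high with an 8 mm white knob. Origin: centre of the underside.
- screwdriver: Bystander, not to be moved: steel watchmaker's screwdriver lying along its x, from -69 to +70 mm, 10 mm thick. Origin on the bench, near its middle.
- bench_block: Bystander, not to be moved: round steel bench block with holes, 60 mm in diameter, 20 mm high, loose beyond the trays. Origin: centre of the underside.
Things that resemble listed ones, but are neither listed nor needed, are in the scene too. Leave any blue or orange look-alike of the pocket_watch alone.

How it is judged:
By the outcome, as a careful person would: the job done as asked, in the order asked, and still so for the second after the job is handed in, with the robot touching nothing.
It also fails if it takes over 109 s, if anything falls off the work surface, if the arm or the gripper's body presses on something with over 40 N, if the wrist force passes 120 N, or if a joint passes its speed limit or range.

## Robot

A 7-joint arm with a two-finger parallel gripper is mounted at the origin on the work surface. World frame = base frame: x ahead of the robot, y to its left, z up, the work surface at z = 0. Lengths are in m, angles in rad, forces in N, time in s.
With the tool pointing down it reaches from about 0.4 to 0.85 m from the base axis. Payload 4.5 kg.
Tool frame: the origin (TCP) lies on the centre line of the jaws, within the pads' length; the fingertips stand 8 mm ahead of it and the grasp point (between the pads) lies 11 mm behind it; z points along the fingers, x is the direction in which the jaws open and shut, and the axes are right-handed (so a half turn about z gives the same grasp; the last joint's range is limited). The gripper opens to 88 mm and grips with 3 to 60 N. Pads are 18 mm wide; open, the fingers measure 123 mm over their backs; the gripper's body (75 mm by 187 mm) begins 45 mm behind the grasp point.
Start: joints at [-1.278, 0.689, -0.195, 1.565, 0.157, 0.902, -0.215], TCP at [0.16, 0.604, 0.247] pointing down, gripper open.
Joint ranges: [-3.01, 3.01], [-0.46, 2.08], [-1.47, 1.51], [0.13, 2.56], [-1, 4.14], [0.04, 2.09], [-2.66, 2.66]. Speed limits (rad/s): [2.57, 2.57, 3.14, 3.14, 3.14, 3.14, 3.14].

## Interface

Orientations are given as a unit quaternion [x, y, z, w].
In Python, from plant import r gives the robot as it stands.
- The arm moves only by the shell command python3 -m pendant 'ROWS' [FORCE]. ROWS is JSON, a list of rows, each a list of 3 entries, a list of its own where there are three numbers: the turn, a rotation vector about the tool's x, y, z in rad, then the shift along the tool's x, y, z in m, then the opening, from 0 (shut) to 1 (fully open). In form: [[[wx, wy, wz], [tx, ty, tz], claw], ...]. A call has 1 to 10 rows; each row is the pose to reach, as a shift and turn from the pose commanded when the call began, along the tool's axes at that moment; what a row does not reach only later rows make up. A row lasts 1/10 s, in which the tool goes at most 50 mm and 8.59 degrees, less where a joint would pass 70% of its speed; a pose out of reach is approached as far as the arm can. A call with a gripper value outside its range is refused whole. The fingers move at their own pace and stop on an object; FORCE is the grip in N (left out, the last holds). Time passes only in rows, so rows that repeat a pose let the fingers close. It gives the time, the measured TCP pose, the force and the opening at its end, in the units of the state.
- r.get_state(): the state, without advancing time (a new reading comes with each control period).
- r.snapshot(name): name is "scene" or "side" or "wrist"; returns a dict with "image" (420x560x3 uint8, red, green, blue), "mtx" (3x3 intrinsics, pixels), "R" (3x3) and "t" (3): a world point X has camera coordinates R X + t; the wrist camera has in their place "T_tool_cam" (4x4, takes a point from camera to tool coordinates, whose origin is the TCP and whose axes are the tool frame's). Camera axes: x right, y down, z forward; pixel columns grow to the right and rows downward; lengths in m; the calibration is good to about 2 mm. A picture is of the moment at which its call begins: read the wrist's pose just before it. There is no depth.
- r.finish_job(): hands the job in, once; it reports no verdict.
The state is a dict: "clock": time; "q": joint angles; "qd": joint speeds; "joint_torque": joint torques, N m; "tool_pos": TCP position; "eef_rot": TCP orientation; "contact_force": force on the tool from outside, world axes, zero at the start; "moment": the same for the moment, N m; "opening": opening from 0.0 (shut) to 1.0 (fully open).
Only numpy, scipy, OpenCV 4.12 (cv2) and the standard library are available. Lean on these libraries where they do the work, as an engineer would, in place of code of your own. Each camera call takes 0.05 s, during which the arm holds its last target. There are 200 camera calls.

## Working session

There is one attempt and no reset: what is moved stays moved. The work goes in short steps, Python scripts to look and compute and a shell command to move; the robot and the scene stay as the last step left them, time stands still between calls to the robot, and variables do not carry over. Pictures are saved under pics/ and viewed, about 12 in all and at most 16, crops included, and the job is handed in when it is done.

```bash
ls; mkdir -p pics
python3 - <<'E'
from plant import r
import cv2
print(r.get_state())
for n in("scene","side"):
    s=r.snapshot(n); cv2.imwrite(f"pics/{n}0.png",s["image"][:,:,::-1]); print(n,s["mtx"].tolist(),s["R"].tolist(),s["t"].tolist())
s=r.snapshot("wrist");cv2.imwrite("pics/wrist0.png",s["image"][:,:,::-1]);print(s["mtx"].tolist(),s["T_tool_cam"].tolist())
E
```

```text
pics
{'clock': 0.0, 'q': array([-1.27817224,  0.68999126, -0.19449079,  1.56633977,  0.15727488,
        0.90250307, -0.21512028]), 'qd': array([-0.00093326,  0.00176889, -0.00070871, -0.00116329, -0.00043526,
       -0.00107641,  0.00050698]), 'joint_torque': array([ 5.37148699e-04, -5.27564764e+01, -1.26654413e+00, -1.53436464e+01,
       -5.25180821e-02,  6.24381937e-03,  1.58766684e-04]), 'tool_pos': array([0.15985987, 0.60356785, 0.24590603]), 'eef_rot': array([ 7.92437312e-01,  6.09952660e-01, -6.93262292e-04,  6.15405424e-04]), 'contact_force': array([-0.42030107,  0.24497626,  0.49431625]), 'moment': array([-0.04360917,  0.03007823,  0.01582091]), 'opening': 0.9985392580133451}
scene [[541.9620725875421, 0.0, 278.3125737283929], [0.0, 541.9620725875421, 215.6546841362924], [0.0, 0.0, 1.0]] [[-0.14959900145513164, 0.9886279776289999, 0.015325162733943852], [0.5803860307597088, 0.10035116216859083, -0.8081347038399007], [-0.8004824757998255, -0.11200163436578739, -0.5887983014893767]] [0.10028942615803833, -0.2689289710622215, 2.063285497890125]
side [[401.76484056473464, 0.0, 275.59641229601965], [0.0, 401.76484056473464, 208.75308842120674], [0.0, 0.0, 1.0]] [[0.859903746257981, -0.5100636679818821, -0.020015038754838194], [-0.29328320888311765, -0.46158651788032334, -0.8372113507940152], [0.4177924204179761, 0.7257912517494174, -0.5465130852278861]] [-0.496765978627117, 0.20556340220227998, 0.8133330774270087]
[[321.06173772731404, 0.0, 278.61489838242517], [0.0, 321.06173772731404, 210.0060026060517], [0.0, 0.0, 1.0]] [[0.9999989497734961, 0.00047142319081720205, -0.0013704787767071357, 0.00037910070707347643], [-6.85414267179677e-05, 0.9599437234868557, 0.28019286757564144, -0.07325663602724047], [0.0014476719155486401, -0.28019247937509556, 0.9599427476405346, -0.13819145337263147], [0.0, 0.0, 0.0, 1.0]]
```

View pics/scene0.png

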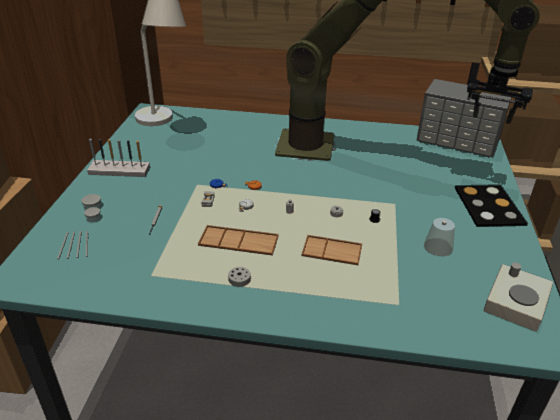

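View pics/side0.png

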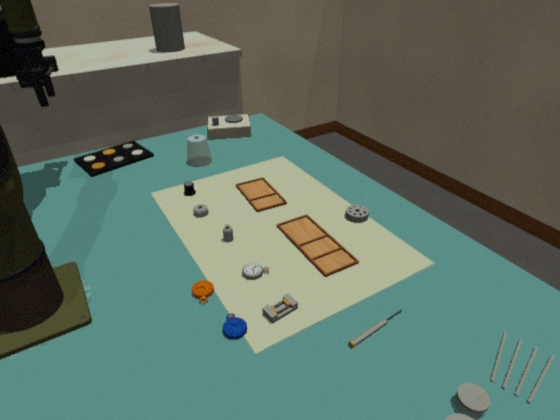

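Scene view (robot at top, +y to the right): the pocket watch candidates are white/steel (247,204) [chosen], blue (217,184), orange (254,184) and discs in the black tray (490,205). The other items:
- holder (208,199), tall pot (290,207), flat pot (337,211), loupe (376,215)
- look-alike cups (92,208)
- tray_three (239,240), tray_two (332,249)

The side view agrees.

```bash
cat > h.py <<'E'
import numpy as np, cv2
from scipy.spatial.transform import Rotation as Ro
from plant import r
def shot(n,f=None):
    st=r.get_state(); s=r.snapshot(n); K=s["mtx"]
    if n=="wrist":
        T=np.eye(4);T[:3,:3]=Ro.from_quat(st["eef_rot"]).as_matrix();T[:3,3]=st["tool_pos"]
        M=T@s["T_tool_cam"];R=M[:3,:3].T;t=-R@M[:3,3]
    else: R,t=np.array(s["R"]),np.array(s["t"])
    if f: cv2.imwrite(f"pics/{f}.png",s["image"][:,:,::-1])
    return s["image"],np.array(K),R,t
def ray(c,u,v,z=0.):
    _,K,R,t=c; d=R.T@np.linalg.solve(K,[u,v,1.]); o=-R.T@t
    return o+d*(z-o[2])/d[2]
def proj(c,X):
    _,K,R,t=c; p=K@(R@np.array(X)+t); return p[:2]/p[2]
def rows(xyz=None,yaw=None):
    """shift/turn in the tool axes to put the TCP at xyz, jaws' x along yaw (mod pi), pointing down"""
    st=r.get_state(); q=Ro.from_quat(st["eef_rot"]); p=st["tool_pos"]
    x=q.as_matrix()[:,0]; cy=np.arctan2(x[1],x[0])
    if yaw is None: yaw=cy
    d=(yaw-cy+np.pi/2)%np.pi-np.pi/2
    tgt=Ro.from_euler('z',cy+d)*Ro.from_euler('x',np.pi)
    w=(q.inv()*tgt).as_rotvec(); sh=q.inv().apply(np.array(xyz)-p) if xyz is not None else None
    print("turn",w.round(4),"shift",None if sh is None else sh.round(4),"cur yaw",round(cy,3),"pos",p.round(4),"clock",st["clock"],"q7",round(st["q"][6],2))
    return q,p
E
python3 - <<'E'
from h import *
a=shot("scene")
P=dict(watch=(247,204,.01),holder=(208,199,.01),tall=(290,207,.02),flat=(337,211,.01),loupe=(376,215,.015),t3=(239,240,.008),t2=(332,249,.008),block=(239,275,.01),cover=(440,236,.04),sd=(156,218,.01),blue=(217,184,.01),orange=(254,184,.01))
for k,v in P.items(): print(k,ray(a,*v).round(3))
rows([.45,0,.35],0)
E
```

```text
watch [ 0.437 -0.136  0.01 ]
holder [ 0.431 -0.265  0.01 ]
tall [0.444 0.002 0.02 ]
flat [0.426 0.149 0.01 ]
loupe [0.434 0.27  0.015]
t3 [ 0.618 -0.124  0.008]
t2 [0.614 0.147 0.008]
block [ 0.767 -0.092  0.01 ]
cover [0.542 0.449 0.04 ]
sd [ 0.558 -0.395  0.01 ]
blue [ 0.339 -0.258  0.01 ]
orange [ 0.318 -0.136  0.01 ]
turn [8.000e-04 9.000e-04 1.312e+00] shift [-0.5096  0.435  -0.1032] cur yaw 1.312 pos [0.1599 0.6038 0.2462] clock 0.2 q7 -0.22
```

```bash
python3 -m pendant '[[[0,0,-0.26],[-0.3,0.28,-0.07],1],[[0,0,-0.26],[-0.3,0.28,-0.07],1],[[0,0,-0.26],[-0.3,0.28,-0.07],1],[[0,0,-0.26],[-0.3,0.28,-0.07],1],[[0,0,-0.26],[-0.3,0.28,-0.07],1],[[0,0,-0.26],[-0.3,0.28,-0.07],1],[[0,0,-0.26],[-0.3,0.28,-0.07],1],[[0,0,-0.26],[-0.3,0.28,-0.07],1],[[0,0,-0.26],[-0.3,0.28,-0.07],1],[[0,0,-0.26],[-0.3,0.28,-0.07],1]]'; python3 -c "
from h import *
rows([.47,0,.32],1.571)"
```

```text
clock: 1.2
tool_pos: [0.3553, 0.2398, 0.317]
eef_rot: [0.709, 0.705, 0.0, 0.001]
contact_force: [0.7, 0.4, -0.1]
opening: 1.001
turn [ 0.0011  0.0009 -0.0054] shift [-0.2392  0.1159 -0.0026] cur yaw 1.566 pos [0.3553 0.2398 0.317 ] clock 1.2 q7 0.69
```

```bash
python3 -m pendant '[[[0,0,0],[-0.04,0.02,0],1],[[0,0,0],[-0.08,0.04,0],1],[[0,0,0],[-0.12,0.06,0],1],[[0,0,0],[-0.16,0.08,0],1],[[0,0,0],[-0.2,0.1,0],1],[[0,0,0],[-0.24,0.115,0],1],[[0,0,0],[-0.24,0.115,0],1],[[0,0,0],[-0.24,0.115,0],1]]'
python3 - <<'E'
from h import *
c=shot("wrist","w1"); s=shot("side")
import pickle; pickle.dump(c,open("w1.pkl","wb"))
print(r.get_state()["tool_pos"])
cv2.imwrite("pics/w1b.png",cv2.resize(c[0][:,:,::-1],(800,600)))
E
```

```text
clock: 2.0
tool_pos: [0.4692, 0.0036, 0.3163]
eef_rot: [0.707, 0.707, 0.0, -0.001]
contact_force: [-0.0, 0.4, 0.1]
opening: 1.0
[0.46878511 0.0051447  0.31651438]
```

View pics/w1b.png

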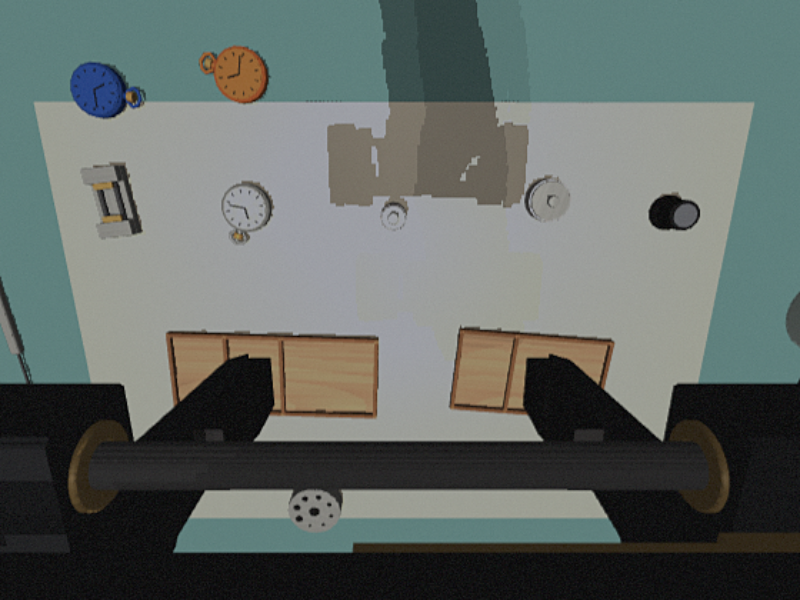

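The overhead wrist view (800 px scale) shows:
- watch, white dial (246,206), crown down at (238,240); holder (113,200)
- tall pot (393,215), flat pot (548,200), loupe (675,212)
- tray_three top edge (167,333)–(378,337); tray_two top edge (460,328)–(613,342)
- blue (98,90) and orange (240,74) look-alikes, clear of the rest

Run:
```python
from h import *
import pickle
w=pickle.load(open("w1.pkl","rb")); k=.7
for n,(u,v,z) in dict(watch=(246,206,.0135),crown=(238,240,.008),tall=(393,214,.044),flat=(552,201,.028),loupe=(686,214,.032),h1=(104,170,.018),h2=(125,232,.018),t3a=(167,333,.008),t3b=(378,337,.008),t3c=(376,416,.008),t2a=(460,328,.008),t2b=(613,342,.008),t2c=(449,409,.008)).items():
    print(n,ray(w,u*k,v*k,z).round(4))
for nm in("side","scene"):
  s=shot(nm); hsv=cv2.cvtColor(s[0],cv2.COLOR_RGB2HSV)
  m=cv2.inRange(hsv,(3,80,60),(20,255,255)); m=cv2.morphologyEx(m,cv2.MORPH_CLOSE,np.ones((3,3)))
  for C in cv2.findContours(m,0,2)[0]:
    if not 400<cv2.contourArea(C)<5000: continue
    P=np.array([ray(s,*q[0],.008)[:2] for q in C]); 
    if not(.5<P[:,0].mean()<.7 and abs(P[:,1].mean())<.3): continue
    c,wh,an=cv2.minAreaRect((P*1000).astype(np.float32)); print(nm,np.round(c,1),np.round(wh,1),round(an,1),P.mean(0).round(4))
```

```text
watch [ 0.4321 -0.1397  0.0135]
crown [ 0.4652 -0.1523  0.008 ]
tall [ 0.4364 -0.0005  0.044 ]
flat [0.4261 0.1442 0.028 ]
loupe [0.4373 0.2659 0.032 ]
h1 [ 0.3994 -0.2654  0.018 ]
h2 [ 0.4561 -0.2555  0.018 ]
t3a [ 0.5619 -0.2352  0.008 ]
t3b [ 0.566  -0.0167  0.008 ]
t3c [ 0.6582 -0.0199  0.008 ]
t2a [0.556  0.0681 0.008 ]
t2b [0.5713 0.228  0.008 ]
t2c [0.6495 0.0597 0.008 ]
side [ 610.3 -129.9] [224.6  96.3] 88.0 [ 0.6121 -0.1429]
side [609.8 142.6] [171.4  94.9] 85.0 [0.6047 0.1381]
scene [613.5 145.7] [161.9  99.7] 85.0 [0.6197 0.145 ]
scene [ 614.5 -127.5] [220.  100.1] 88.2 [ 0.6243 -0.1333]
```

```bash
python3 -m pendant '[[[0,0,0.1],[-0.04,-0.01,0.04],1],[[0,0,0.2],[-0.08,-0.02,0.08],1],[[0,0,0.3],[-0.11,-0.03,0.12],1],[[0,0,0.36],[-0.145,-0.037,0.16],1],[[0,0,0.36],[-0.145,-0.037,0.166],1],[[0,0,0.36],[-0.145,-0.037,0.166],1],[[0,0,0.36],[-0.145,-0.037,0.166],1]]'
python3 - <<'E'
from h import *
c=shot("wrist","w2"); 
import pickle; pickle.dump(c,open("w2.pkl","wb"))
print(rows([.432,-.14,.15],1.21), proj(c,[.432,-.14,.0135]))
cv2.imwrite("pics/w2c.png",cv2.resize(c[0][100:310,140:420,::-1],(800,600)))
E
```

```text
clock: 2.9
tool_pos: [0.433, -0.1408, 0.151]
eef_rot: [0.821, 0.57, 0.0, -0.0]
contact_force: [-0.5, 0.5, 0.8]
opening: 0.997
turn [ 0.0017 -0.0016  0.0049] shift [-0.     -0.0017  0.0016] cur yaw 1.215 pos [ 0.4336 -0.1406  0.1516] clock 2.95 q7 1.23
(Rotation.from_matrix(array([[ 3.48404509e-01,  9.37341900e-01,  2.11215838e-03],
                            [ 9.37342973e-01, -3.48406901e-01,  8.84507606e-04],
                            [ 1.56497660e-03,  1.67165038e-03, -9.99997378e-01]])), array([ 0.43360461, -0.14057624,  0.15162319])) [278.99163685 200.86897121]
```

View pics/w2c.png

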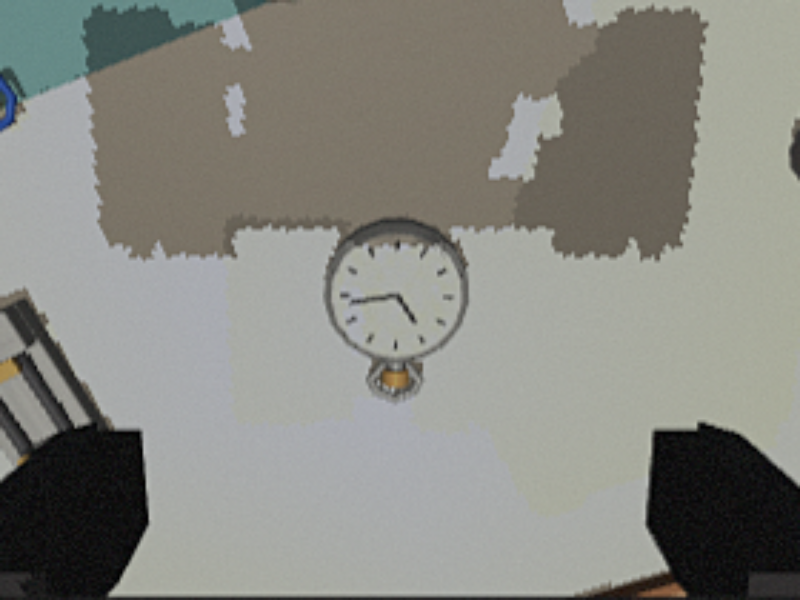

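Crop shows the steel/white watch at (397,292), crown straight below at (395,380), so the jaws are aligned and centred to about 1 mm. Descending.

```bash
python3 -m pendant '[[[0,0,0],[0,-0.001,0.05],0.8],[[0,0,0],[0,-0.001,0.09],0.8],[[0,0,0],[0,-0.001,0.12],0.8],[[0,0,0],[0,-0.001,0.135],0.8],[[0,0,0],[0,-0.001,0.139],0.8],[[0,0,0],[0,-0.001,0.139],0.8],[[0,0,0],[0,-0.001,0.139],0.45],[[0,0,0],[0,-0.001,0.139],0.4],[[0,0,0],[0,-0.001,0.139],0.4],[[0,0,0],[0,-0.001,0.139],0.4]]' 20; python3 -c "
from h import *
rows([.606,.173,.1],1.571-.09)"
```

```text
clock: 3.95
tool_pos: [0.4336, -0.1409, 0.0128]
eef_rot: [0.821, 0.571, 0.002, 0.001]
contact_force: [0.8, -0.4, -0.9]
opening: 0.506
turn [ 0.0042 -0.0012 -0.2659] shift [ 0.3544  0.0526 -0.0864] cur yaw 1.215 pos [ 0.4336 -0.1409  0.0128] clock 3.95 q7 -0.21
```

```bash
python3 -m pendant '[[[0,0,0],[0,0,-0.02],0.4],[[0,0,0],[0,0,-0.055],0.4],[[0,0,-0.05],[0.03,0.005,-0.085],0.4],[[0,0,-0.1],[0.075,0.012,-0.085],0.4],[[0,0,-0.15],[0.12,0.019,-0.085],0.4],[[0,0,-0.2],[0.165,0.025,-0.085],0.4],[[0,0,-0.26],[0.21,0.032,-0.085],0.4],[[0,0,-0.266],[0.255,0.039,-0.085],0.4],[[0,0,-0.266],[0.3,0.046,-0.085],0.4],[[0,0,-0.266],[0.335,0.05,-0.085],0.4]]'; python3 -m pendant '[[[0,0,0],[0.013,0.003,0],0.4],[[0,0,0],[0.02,0.003,0],0.4],[[0,0,0],[0.02,0.003,0],0.4],[[0,0,0],[0.02,0.003,0],0.4]]'
python3 - <<'E'
from h import *
c=shot("wrist","w3"); rows([.606,.173,.016],1.571-.09)
cv2.imwrite("pics/w3b.png",cv2.resize(c[0][:,:,::-1],(800,600)))
E
```

```text
clock: 4.95
tool_pos: [0.5964, 0.1592, 0.0983]
eef_rot: [0.738, 0.675, 0.001, -0.001]
contact_force: [0.1, -0.3, -0.9]
opening: 0.509
clock: 5.35
tool_pos: [0.5999, 0.1716, 0.0966]
eef_rot: [0.739, 0.673, -0.001, 0.0]
contact_force: [-0.1, -0.2, -1.7]
opening: 0.505
turn [-0.0009  0.0024 -0.0044] shift [0.0024 0.0058 0.0806] cur yaw 1.477 pos [0.6001 0.1714 0.0966] clock 5.4 q7 0.46
```

View pics/w3b.png

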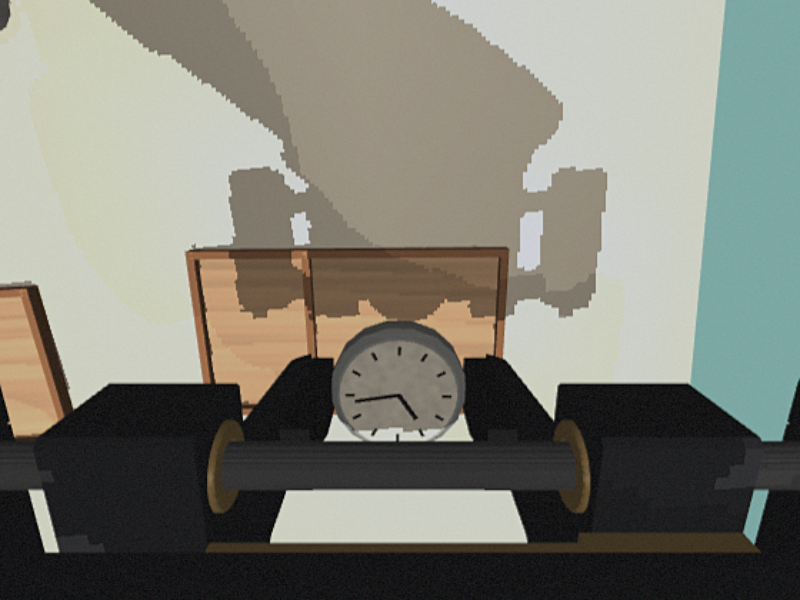

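Watch is held level; tray_two's back edge runs (188,250)–(508,248), parallel to the jaws, partition at (309,250). Verifying the tray pose from here.

Run:
```python
from h import *
c=shot("wrist")
a,b,p=[ray(c,.7*u,.7*v,.008)[:2] for u,v in((188,250),(508,248),(309,249))]
print(a,b,p); d=(b-a)/np.linalg.norm(b-a); n=np.array([d[1],-d[0]]); m=(a+b)/2+.046*n
print(np.linalg.norm(b-a),np.arctan2(-d[0],d[1]),m,"wide",m+.029*d,"narrow",m-.05*d, (p-a)@d)
```

```text
[0.55733217 0.06991603] [0.57124188 0.22913994] [0.56248303 0.13028819]
0.15983031996808394 -0.08713817744858618 [0.61011249 0.1455247 ] wide [0.6126363  0.17441467] narrow [0.6057611  0.09571441] 0.0605913679338979
```

```bash
python3 -m pendant '[[[0,0,0],[0.003,0.005,0.03],0.4],[[0,0,0],[0.003,0.005,0.055],0.4],[[0,0,0],[0.003,0.005,0.068],0.4],[[0,0,0],[0.003,0.005,0.074],0.4],[[0,0,0],[0.003,0.005,0.077],0.4],[[0,0,0],[0.003,0.005,0.0785],0.4],[[0,0,0],[0.003,0.005,0.0785],0.4]]'
```

```text
clock: 6.15
tool_pos: [0.6064, 0.1765, 0.019]
eef_rot: [0.739, 0.674, 0.001, 0.0]
contact_force: [-0.4, 0.6, -1.6]
opening: 0.514
```

```bash
python3 -m pendant '[[[0,0,0],[0,0,0.001],0.4],[[0,0,0],[0,0,0.002],0.4],[[0,0,0],[0,0,0.003],0.4],[[0,0,0],[0,0,0.003],0.4]]'
```

```text
clock: 6.55
tool_pos: [0.6061, 0.1764, 0.0159]
eef_rot: [0.739, 0.674, 0.0, 0.0]
contact_force: [-2.0, -1.5, 4.6]
opening: 0.51
```

```bash
python3 -m pendant '[[[0,0,0],[0,0,0],0.53],[[0,0,0],[0,0,0],0.56],[[0,0,0],[0,0,0],0.58],[[0,0,0],[0,0,0],0.58],[[0,0,0],[0,0,-0.01],0.58],[[0,0,0],[0,0,-0.035],0.58],[[0,0,0],[0,0,-0.08],0.7],[[0,0,0],[0,0,-0.13],0.7],[[0,0,0],[0,0,-0.135],0.7],[[0,0,0],[0,0,-0.135],0.7]]'
python3 - <<'E'
from h import *
c=shot("wrist","w4"); rows([.438,0,.15],1.571)
print(proj(c,[.606,.176,.0165]))
cv2.imwrite("pics/w4c.png",cv2.resize(c[0][100:310,140:420,::-1],(800,600)))
E
```

```text
clock: 7.55
tool_pos: [0.6069, 0.1768, 0.1526]
eef_rot: [0.739, 0.673, 0.002, 0.001]
contact_force: [0.0, -0.5, -0.4]
opening: 0.7
turn [ 0.0008  0.0002 -0.093 ] shift [-0.1908 -0.1509  0.0006] cur yaw 1.478 pos [0.6059 0.176  0.1506] clock 7.6 q7 0.52
[277.1642108 201.1323189]
```

View pics/w4c.png

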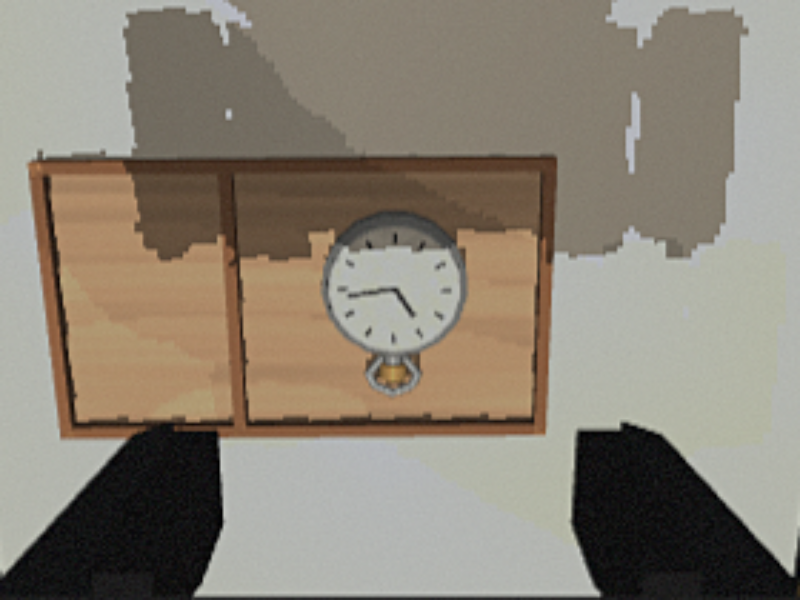

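Watch rests flat in the wide bay at crop (395,283), crown (392,375) inside the rim. Now the tall pot.

```bash
python3 -m pendant '[[[0,0,-0.03],[-0.035,-0.028,0],0.7],[[0,0,-0.06],[-0.07,-0.056,0],0.7],[[0,0,-0.093],[-0.105,-0.084,0.01],0.7],[[0,0,-0.093],[-0.14,-0.112,0.02],0.7],[[0,0,-0.093],[-0.175,-0.14,0.03],0.7],[[0,0,-0.093],[-0.192,-0.152,0.04],0.6],[[0,0,-0.093],[-0.192,-0.152,0.04],0.6],[[0,0,-0.093],[-0.192,-0.152,0.04],0.6]]'
python3 - <<'E'
from h import *
c=shot("wrist","w5"); rows([.437,-.0005,.02],1.571)
print(proj(c,[.437,-.0005,.044]))
x,y=[int(v) for v in proj(c,[.437,-.0005,.032])]
g=cv2.cvtColor(c[0],cv2.COLOR_RGB2GRAY)[y-60:y+60,x-60:x+60]
h=cv2.HoughCircles(cv2.resize(g,None,fx=3,fy=3),cv2.HOUGH_GRADIENT,1,30,param1=80,param2=25,minRadius=12,maxRadius=80)
print(None if h is None else [(round(a/3+x-60,1),round(b/3+y-60,1),round(q/3,1)) for a,b,q in h[0]])
cv2.imwrite("pics/w5c.png",cv2.resize(c[0][100:310,140:420,::-1],(800,600)))
E
```

```text
clock: 8.4
tool_pos: [0.4368, -0.0004, 0.1095]
eef_rot: [0.707, 0.707, -0.0, -0.001]
contact_force: [1.2, 0.8, 0.0]
opening: 0.601
turn [ 0.0004 -0.0017  0.0008] shift [-0.0011 -0.0008  0.0899] cur yaw 1.572 pos [0.4377 0.0005 0.1099] clock 8.45 q7 0.39
[277.76624145 230.03166864]
[(np.float32(278.5), np.float32(229.8), np.float32(15.0)), (np.float32(278.8), np.float32(219.8), np.float32(8.1))]
```

View pics/w5c.png

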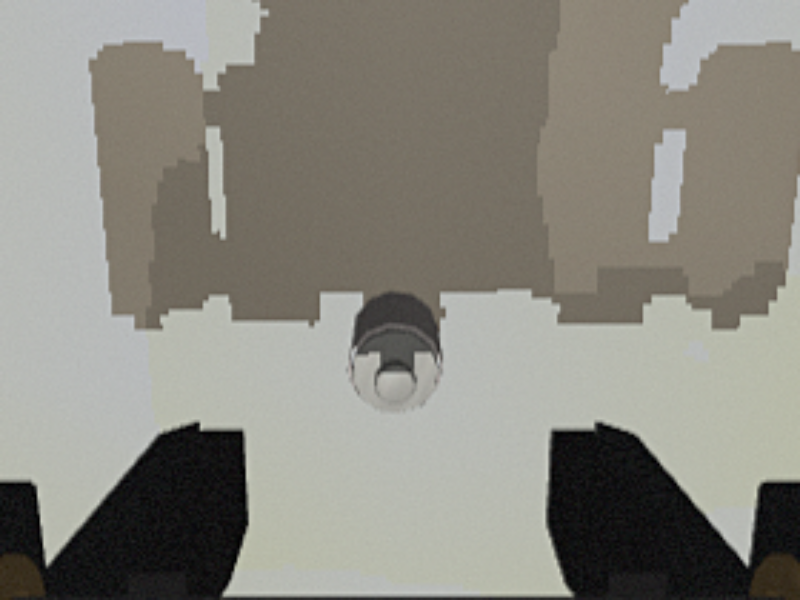

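Tall pot knob at crop (396,383), about 2.5 mm further in +x than predicted, so I shift +2 mm in tool y and grip.

```bash
python3 -m pendant '[[[0,0,0],[0,0.002,0.04],0.6],[[0,0,0],[0,0.002,0.075],0.6],[[0,0,0],[0,0.002,0.088],0.55],[[0,0,0],[0,0.002,0.088],0.4],[[0,0,0],[0,0.002,0.088],0.3],[[0,0,0],[0,0.002,0.088],0.2],[[0,0,0],[0,0.002,0.088],0.15],[[0,0,0],[0,0.002,0.088],0.15],[[0,0,0],[0,0.002,0.088],0.15],[[0,0,0],[0,0.002,0.088],0.15]]' 15; python3 -c "
from h import *
rows([.606,.096,.1],1.571-.09)"
```

```text
clock: 9.45
tool_pos: [0.4396, -0.0007, 0.0231]
eef_rot: [0.707, 0.707, 0.001, 0.001]
contact_force: [1.4, 0.4, 7.7]
opening: 0.265
turn [ 0.0021 -0.0005  0.0899] shift [ 0.0967  0.1666 -0.0765] cur yaw 1.571 pos [ 0.4396 -0.0007  0.0231] clock 9.45 q7 -0.17
```

```bash
python3 -m pendant '[[[0,0,0],[0,0,-0.02],0.15],[[0,0,0],[0,0,-0.055],0.15],[[0,0,0.03],[0.01,0.02,-0.077],0.15],[[0,0,0.06],[0.03,0.055,-0.077],0.15],[[0,0,0.09],[0.05,0.09,-0.077],0.15],[[0,0,0.09],[0.07,0.125,-0.077],0.15],[[0,0,0.09],[0.09,0.155,-0.077],0.15],[[0,0,0.09],[0.097,0.167,-0.077],0.15],[[0,0,0.09],[0.097,0.167,-0.077],0.15],[[0,0,0.09],[0.097,0.167,-0.077],0.15]]'; python3 -c "
from h import *
rows([.606,.096,.0262],1.571-.09)"
```

```text
clock: 10.45
tool_pos: [0.6046, 0.0954, 0.0989]
eef_rot: [0.738, 0.675, -0.001, -0.0]
contact_force: [-0.1, 0.0, -0.5]
opening: 0.266
turn [-0.0017  0.0012  0.    ] shift [0.0008 0.0015 0.0727] cur yaw 1.481 pos [0.6046 0.0954 0.0989] clock 10.45 q7 0.61
```

```bash
python3 -m pendant '[[[0,0,0],[0,0.001,0.03],0.15],[[0,0,0],[0,0.001,0.055],0.15],[[0,0,0],[0,0.001,0.066],0.15],[[0,0,0],[0,0.001,0.069],0.15],[[0,0,0],[0,0.001,0.0705],0.15],[[0,0,0],[0,0.001,0.0715],0.15],[[0,0,0],[0,0.001,0.072],0.15],[[0,0,0],[0,0.001,0.072],0.15]]'
```

```text
clock: 11.25
tool_pos: [0.6071, 0.0962, 0.0279]
eef_rot: [0.738, 0.675, 0.0, 0.0]
contact_force: [0.4, -0.3, 0.2]
opening: 0.264
```

```bash
python3 -m pendant '[[[0,0,0],[0,0,0.001],0.15],[[0,0,0],[0,0,0.0015],0.15],[[0,0,0],[0,0,0.002],0.15],[[0,0,0],[0,0,0.002],0.15]]'
```

```text
clock: 11.65
tool_pos: [0.607, 0.0962, 0.0262]
eef_rot: [0.738, 0.675, 0.0, 0.0]
contact_force: [-0.8, -1.3, 6.8]
opening: 0.266
```

```bash
python3 -m pendant '[[[0,0,0],[0,0,0],0.3],[[0,0,0],[0,0,0],0.4],[[0,0,0],[0,0,0],0.42],[[0,0,0],[0,0,-0.01],0.42],[[0,0,0],[0,0,-0.04],0.42],[[0,0,0],[0,0,-0.085],0.5],[[0,0,0],[0,0,-0.125],0.7],[[0,0,0],[0,0,-0.125],0.7]]'
python3 - <<'E'
from h import *
c=shot("wrist","w6"); rows([.428,-.26,.15],1.571+.17)
E
python3 -m pendant '[[[0,0,-0.04],[-0.045,-0.018,0],0.8],[[0,0,-0.08],[-0.09,-0.036,0],0.8],[[0,0,-0.12],[-0.135,-0.054,0],0.8],[[0,0,-0.16],[-0.18,-0.072,0],0.8],[[0,0,-0.2],[-0.225,-0.09,0],0.8],[[0,0,-0.24],[-0.27,-0.107,0],0.8],[[0,0,-0.26],[-0.315,-0.125,0],0.8],[[0,0,-0.26],[-0.36,-0.142,0],0.8],[[0,0,-0.26],[-0.371,-0.146,0],0.8],[[0,0,-0.26],[-0.371,-0.146,0],0.8]]'
python3 - <<'E'
from h import *
c0=cv2.imread("pics/w6.png"); c=shot("wrist","w7"); rows([.428,-.26,.012],1.571+.17)
print(proj(c,[.428,-.26,.018])); import pickle; pickle.dump(c,open("w7.pkl","wb"))
a=cv2.resize(c0[60:360,80:480],(400,300)); b=cv2.resize(c[0][100:310,140:420,::-1],(800,600))
cv2.imwrite("pics/w7c.png",b); cv2.imwrite("pics/w6c.png",a)
E
```

```text
clock: 12.45
tool_pos: [0.61, 0.0981, 0.1564]
eef_rot: [0.738, 0.675, 0.005, 0.002]
contact_force: [0.6, 0.3, -0.4]
opening: 0.655
turn [ 0.006  -0.0017 -0.2602] shift [-0.3718 -0.1477  0.0018] cur yaw 1.481 pos [0.6085 0.097  0.1536] clock 12.5 q7 0.66
clock: 13.5
tool_pos: [0.426, -0.2623, 0.1491]
eef_rot: [0.646, 0.763, -0.001, -0.001]
contact_force: [-0.3, 1.5, 0.0]
opening: 0.798
turn [-0.0001 -0.0016 -0.0012] shift [-0.0003  0.0002  0.1376] cur yaw 1.74 pos [ 0.4278 -0.26    0.1496] clock 13.55 q7 1.35
[280.21658585 206.98075348]
```

View pics/w7c.png

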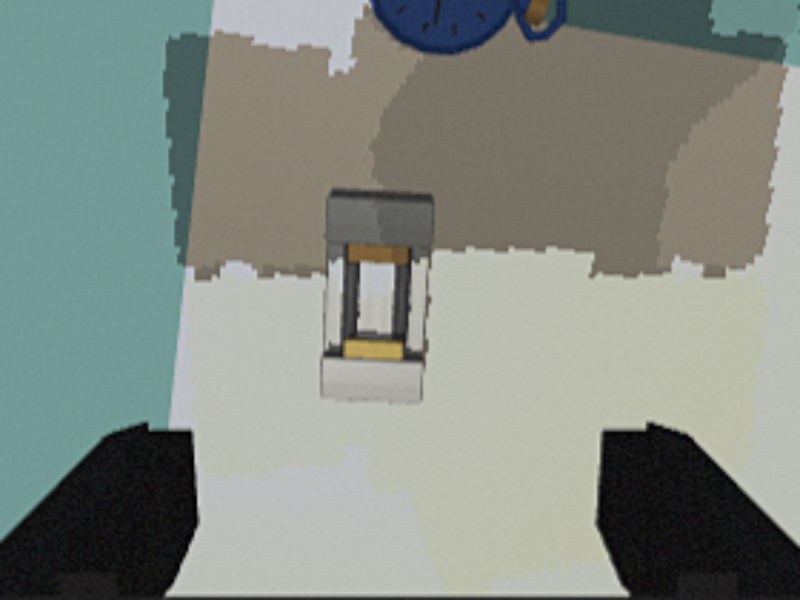

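Run:
```python
from h import *
import pickle
c=pickle.load(open("w7.pkl","rb"))
p=[ray(c,140+u*.35,100+v*.35,.018)[:2] for u,v in((328,198),(433,196),(321,400),(421,402))]
p=np.array(p);m=p.mean(0);d=(p[2]+p[3]-p[0]-p[1])/2; print(p,m,np.linalg.norm(d),np.arctan2(d[1],d[0]),np.linalg.norm(p[1]-p[0]))
rows([*m,.012],1.571+np.arctan2(d[1],d[0]))
```

```text
[[ 0.39901904 -0.28659712]
 [ 0.39333823 -0.25614862]
 [ 0.46246725 -0.27957668]
 [ 0.45795205 -0.24846472]] [ 0.42819414 -0.26769678] 0.06445172833485188 0.11432139746124614 0.030973900102806293
turn [-0.0002 -0.0016  0.0545] shift [-0.0079 -0.0009  0.1376] cur yaw 1.74 pos [ 0.4278 -0.26    0.1496] clock 13.55 q7 1.35
```

View pics/w6c.png

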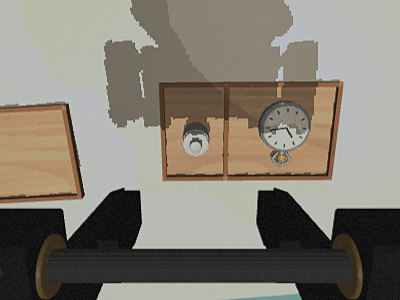

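Tall pot stands in the narrow bay with the watch beside it (crop (196,145) and (284,128)). Holder top corners are measured: centre (.428,−.268), yaw ≈0.13.

```bash
python3 -m pendant '[[[0,0,0.04],[-0.008,-0.001,0.045],0.8],[[0,0,0.04],[-0.008,-0.001,0.09],0.8],[[0,0,0.04],[-0.008,-0.001,0.12],0.8],[[0,0,0.04],[-0.008,-0.001,0.135],0.75],[[0,0,0.04],[-0.008,-0.001,0.138],0.6],[[0,0,0.04],[-0.008,-0.001,0.138],0.5],[[0,0,0.04],[-0.008,-0.001,0.138],0.4],[[0,0,0.04],[-0.008,-0.001,0.138],0.3],[[0,0,0.04],[-0.008,-0.001,0.138],0.3],[[0,0,0.04],[-0.008,-0.001,0.138],0.3]]' 25; python3 -c "
from h import *
rows([.6117,-.069,.1],1.571-.03)"
```

```text
clock: 14.55
tool_pos: [0.4291, -0.2684, 0.0131]
eef_rot: [0.66, 0.752, 0.0, 0.001]
contact_force: [1.4, 0.4, 6.7]
opening: 0.356
turn [0.0018 0.0004 0.16  ] shift [ 0.174   0.2071 -0.0866] cur yaw 1.701 pos [ 0.4291 -0.2684  0.0131] clock 14.55 q7 1.02
```

```bash
python3 -m pendant '[[[0,0,0],[0,0,-0.02],0.3],[[0,0,0],[0,0,-0.055],0.3],[[0,0,0.05],[0.02,0.02,-0.087],0.3],[[0,0,0.1],[0.045,0.053,-0.087],0.3],[[0,0,0.16],[0.075,0.088,-0.087],0.3],[[0,0,0.16],[0.105,0.123,-0.087],0.3],[[0,0,0.16],[0.135,0.16,-0.087],0.3],[[0,0,0.16],[0.165,0.195,-0.087],0.3],[[0,0,0.16],[0.174,0.207,-0.087],0.3],[[0,0,0.16],[0.174,0.207,-0.087],0.3]]'; python3 -m pendant '[[[0,0,0],[0,0,0],0.3]]'
python3 - <<'E'
from h import *
c=shot("wrist","w8"); rows([.6117,-.069,.0162],1.571-.03)
import pickle; pickle.dump(c,open("w8.pkl","wb"))
cv2.imwrite("pics/w8b.png",cv2.resize(c[0][:,:,::-1],(800,600)))
E
```

```text
clock: 15.55
tool_pos: [0.6124, -0.0659, 0.0994]
eef_rot: [0.716, 0.698, 0.001, -0.0]
contact_force: [-0.9, -0.8, -1.3]
opening: 0.355
clock: 15.65
tool_pos: [0.6097, -0.0707, 0.0986]
eef_rot: [0.718, 0.696, -0.002, -0.0]
contact_force: [-0.1, -0.3, -0.3]
opening: 0.353
turn [-0.0027  0.0026 -0.0021] shift [0.0029 0.0025 0.0824] cur yaw 1.539 pos [ 0.6094 -0.0716  0.0986] clock 15.7 q7 0.91
```

View pics/w8b.png

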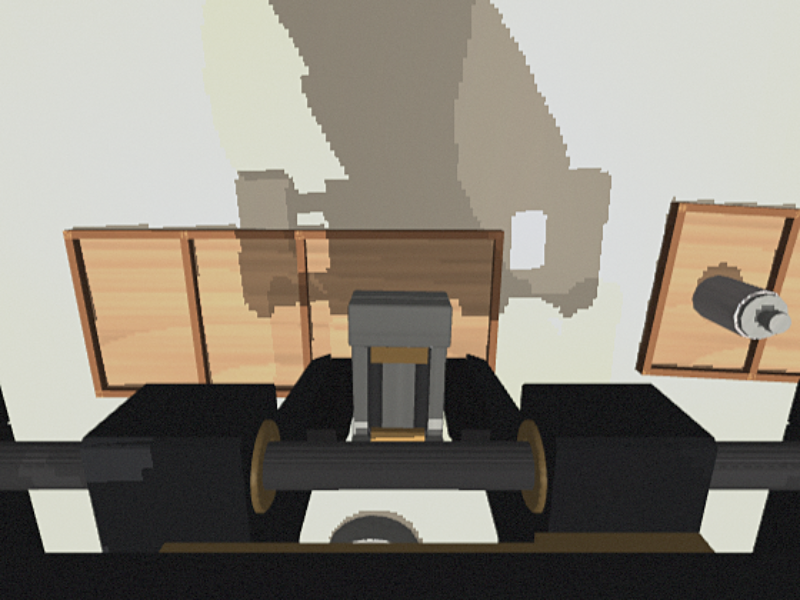

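Holder is held square; tray_three's back edge runs (65,231)–(503,232), partitions at 187 and 304.

```bash
python3 - <<'E'
from h import *
import pickle
c=pickle.load(open("w8.pkl","rb"))
a,b,p,q=[ray(c,.7*u,.7*v,.008)[:2] for u,v in((65,231),(503,232),(187,232),(304,232))]
d=(b-a)/np.linalg.norm(b-a); n=np.array([d[1],-d[0]]); m=(a+b)/2+.046*n
print(np.linalg.norm(b-a),np.arctan2(-d[0],d[1]),m,(p-a)@d,(q-a)@d)
for y in(.058,-.021,-.079): print((m+y*d).round(4))
E
python3 -m pendant '[[[0,0,0],[0.002,0.001,0.03],0.3],[[0,0,0],[0.002,0.002,0.06],0.3],[[0,0,0],[0.002,0.002,0.074],0.3],[[0,0,0],[0.002,0.002,0.078],0.3],[[0,0,0],[0.002,0.002,0.08],0.3],[[0,0,0],[0.002,0.002,0.08],0.3],[[0,0,0],[0.002,0.002,0.08],0.3]]'
```

```text
0.21857322815347457 -0.03243699002105635 [ 0.6117976  -0.12781534] 0.060958965740753664 0.11940648528073072
[ 0.6137 -0.0698]
[ 0.6111 -0.1488]
[ 0.6092 -0.2068]
clock: 16.4
tool_pos: [0.6139, -0.067, 0.0204]
eef_rot: [0.718, 0.696, 0.001, 0.001]
contact_force: [-0.2, 0.8, -0.4]
opening: 0.357
```

```bash
python3 -m pendant '[[[0,0,0],[-0.001,0,0.001],0.3],[[0,0,0],[-0.001,0,0.002],0.3],[[0,0,0],[-0.001,0,0.003],0.3],[[0,0,0],[-0.001,0,0.0035],0.3],[[0,0,0],[-0.001,0,0.004],0.3],[[0,0,0],[-0.001,0,0.004],0.3]]'
```

```text
clock: 17.0
tool_pos: [0.6133, -0.068, 0.0161]
eef_rot: [0.718, 0.696, -0.0, 0.0]
contact_force: [-1.8, -0.6, 7.7]
opening: 0.355
```

```bash
python3 -m pendant '[[[0,0,0],[0,0,0],0.4],[[0,0,0],[0,0,0],0.48],[[0,0,0],[0,0,0],0.5],[[0,0,0],[0,0,-0.01],0.5],[[0,0,0],[0,0,-0.04],0.5],[[0,0,0],[0,0,-0.085],0.5],[[0,0,0],[0,0,-0.12],0.7],[[0,0,0],[0,0,-0.12],0.7]]'
python3 - <<'E'
from h import *
c=shot("wrist","w9"); rows([.427,.144,.12])
E
python3 -m pendant '[[[0,0,0],[0.035,-0.033,0],0.8],[[0,0,0],[0.07,-0.066,0],0.8],[[0,0,0],[0.105,-0.1,0],0.8],[[0,0,0],[0.14,-0.133,0],0.8],[[0,0,0],[0.175,-0.166,0],0.8],[[0,0,0],[0.206,-0.193,0.01],0.8],[[0,0,0],[0.206,-0.193,0.01],0.8],[[0,0,0],[0.206,-0.193,0.01],0.8]]'
python3 - <<'E'
from h import *
c=shot("wrist","w10"); rows([.427,.144,.016])
print(proj(c,[.427,.144,.016]),proj(c,[.427,.144,.028])); import pickle; pickle.dump(c,open("w10.pkl","wb"))
a=cv2.imread("pics/w9.png"); a=cv2.resize(a[100:310,140:420],(400,300)); b=cv2.resize(c[0][100:310,140:420,::-1],(400,300))
cv2.imwrite("pics/w10c.png",np.hstack([a,b]))
E
```

```text
clock: 17.8
tool_pos: [0.6165, -0.0671, 0.1408]
eef_rot: [0.718, 0.696, 0.004, 0.003]
contact_force: [-0.1, -0.5, 0.5]
opening: 0.656
turn [ 0.0054 -0.0005 -0.    ] shift [ 0.2059 -0.1942  0.0172] cur yaw 1.541 pos [ 0.6148 -0.0677  0.1382] clock 17.85 q7 0.95
clock: 18.65
tool_pos: [0.4252, 0.1441, 0.1246]
eef_rot: [0.716, 0.698, -0.001, -0.0]
contact_force: [-0.0, 0.2, -0.4]
opening: 0.8
turn [-0.001   0.0016 -0.    ] shift [0.0013 0.0008 0.1087] cur yaw 1.541 pos [0.4262 0.1429 0.1247] clock 18.7 q7 0.23
[278.40008264 213.85988497] [278.34358668 218.38637707]
```

View pics/w10c.png

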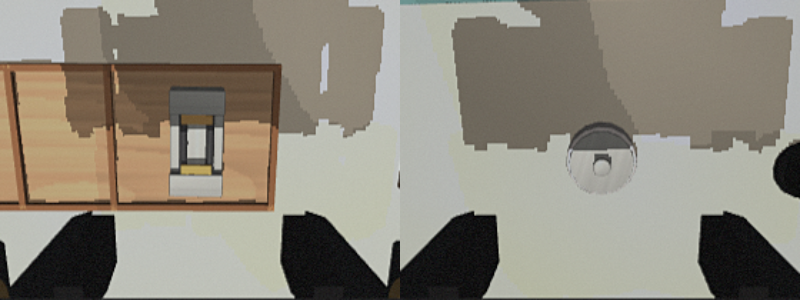

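Left: holder lies flat in the wide bay (197,142). Right: flat pot knob at (602,167), 2 mm further in +y than predicted.

```bash
python3 -m pendant '[[[0,0,0],[0.003,0,0.045],0.8],[[0,0,0],[0.003,0,0.085],0.8],[[0,0,0],[0.003,0,0.105],0.75],[[0,0,0],[0.003,0,0.108],0.65],[[0,0,0],[0.003,0,0.108],0.55],[[0,0,0],[0.003,0,0.108],0.45],[[0,0,0],[0.003,0,0.108],0.4],[[0,0,0],[0.003,0,0.108],0.35],[[0,0,0],[0.003,0,0.108],0.35]]' 20; python3 -c "
from h import *
rows([.6105,-.2072,.1],1.571-.03)"
```

```text
clock: 19.6
tool_pos: [0.4268, 0.1466, 0.0177]
eef_rot: [0.718, 0.696, 0.0, 0.0]
contact_force: [0.4, -0.1, -0.5]
opening: 0.442
turn [ 0.0009 -0.0005 -0.0006] shift [-0.348   0.1944 -0.0823] cur yaw 1.54 pos [0.4268 0.1466 0.0177] clock 19.6 q7 -0.51
```

```bash
python3 -m pendant '[[[0,0,0],[0,0,-0.02],0.35],[[0,0,0],[0,0,-0.055],0.35],[[0,0,0],[-0.03,0.017,-0.082],0.35],[[0,0,0],[-0.07,0.039,-0.082],0.35],[[0,0,0],[-0.11,0.061,-0.082],0.35],[[0,0,0],[-0.153,0.085,-0.082],0.35],[[0,0,0],[-0.196,0.109,-0.082],0.35],[[0,0,0],[-0.239,0.133,-0.082],0.35],[[0,0,0],[-0.282,0.157,-0.082],0.35],[[0,0,0],[-0.32,0.179,-0.082],0.35]]';python3 -m pendant '[[[0,0,0],[-0.018,0.01,0],0.35],[[0,0,0],[-0.028,0.015,0],0.35],[[0,0,0],[-0.028,0.015,0],0.35],[[0,0,0],[-0.028,0.015,0],0.35]]'; python3 -c "
from h import *
rows([.6095,-.207,.0207],1.571-.03)"
```

```text
clock: 20.6
tool_pos: [0.5959, -0.1818, 0.0993]
eef_rot: [0.718, 0.696, -0.0, -0.0]
contact_force: [0.8, -0.0, -0.3]
opening: 0.442
clock: 21.0
tool_pos: [0.6094, -0.2048, 0.0993]
eef_rot: [0.717, 0.697, 0.0, -0.001]
contact_force: [-0.7, -0.4, -0.1]
opening: 0.441
turn [-0.0009 -0.0016  0.0024] shift [-0.0023  0.0002  0.0785] cur yaw 1.543 pos [ 0.6094 -0.2048  0.0993] clock 21.0 q7 1.15
```

```bash
python3 -m pendant '[[[0,0,0],[-0.002,0,0.03],0.35],[[0,0,0],[-0.002,0,0.06],0.35],[[0,0,0],[-0.002,0,0.071],0.35],[[0,0,0],[-0.002,0,0.074],0.35],[[0,0,0],[-0.002,0,0.076],0.35],[[0,0,0],[-0.002,0,0.076],0.35],[[0,0,0],[-0.002,0,0.076],0.35]]'; python3 -m pendant '[[[0,0,0],[0,0,0.001],0.35],[[0,0,0],[0,0,0.0015],0.35],[[0,0,0],[0,0,0.002],0.35],[[0,0,0],[0,0,0.002],0.35]]'
```

```text
clock: 21.7
tool_pos: [0.6107, -0.2089, 0.0244]
eef_rot: [0.718, 0.697, 0.001, 0.001]
contact_force: [0.2, -0.6, -0.7]
opening: 0.447
clock: 22.1
tool_pos: [0.6099, -0.209, 0.0212]
eef_rot: [0.718, 0.696, 0.0, -0.0]
contact_force: [-0.2, 0.3, -1.2]
opening: 0.44
```

```bash
python3 -m pendant '[[[0,0,0],[0.001,0,0.0004],0.35],[[0,0,0],[0.001,0,0.0008],0.35],[[0,0,0],[0.001,0,0.0012],0.35],[[0,0,0],[0.001,0,0.0012],0.35]]'
```

```text
clock: 22.5
tool_pos: [0.61, -0.2077, 0.0205]
eef_rot: [0.718, 0.697, 0.0, -0.0]
contact_force: [-1.3, 1.1, 5.7]
opening: 0.439
```

```bash
python3 -m pendant '[[[0,0,0],[0,0,0],0.48],[[0,0,0],[0,0,0],0.54],[[0,0,0],[0,0,0],0.56],[[0,0,0],[0,0,-0.01],0.56],[[0,0,0],[0,0,-0.04],0.56],[[0,0,0],[0,0,-0.085],0.6],[[0,0,0],[0,0,-0.12],0.7],[[0,0,0],[0,0,-0.12],0.7]]'
python3 - <<'E'
from h import *
c=shot("wrist","w11"); rows([.437,.266,.13])
E
python3 -m pendant '[[[0,0,0],[0.045,-0.018,0],0.7],[[0,0,0],[0.09,-0.036,0],0.7],[[0,0,0],[0.135,-0.054,0],0.7],[[0,0,0],[0.18,-0.072,0],0.7],[[0,0,0],[0.225,-0.09,0],0.7],[[0,0,0],[0.27,-0.108,0],0.7],[[0,0,0],[0.315,-0.126,0],0.7],[[0,0,0],[0.36,-0.144,0],0.7],[[0,0,0],[0.405,-0.162,0],0.7],[[0,0,0],[0.45,-0.18,0],0.7]]'; python3 -m pendant '[[[0,0,0],[0.018,-0.008,0],0.7],[[0,0,0],[0.018,-0.008,0],0.7],[[0,0,0],[0.018,-0.008,0],0.7]]'
python3 - <<'E'
from h import *
c=shot("wrist","w12"); rows([.437,.266,.032])
print(proj(c,[.437,.266,.032]))
a=cv2.imread("pics/w11.png"); a=cv2.resize(a[100:310,140:420],(400,300)); b=cv2.resize(c[0][100:310,140:420,::-1],(400,300))
cv2.imwrite("pics/w12c.png",np.hstack([a,b]))
E
```

```text
clock: 23.3
tool_pos: [0.6136, -0.2077, 0.1461]
eef_rot: [0.718, 0.696, 0.003, 0.004]
contact_force: [0.5, 0.1, 0.2]
opening: 0.697
turn [0.0058 0.0008 0.    ] shift [ 0.4685 -0.1891  0.0119] cur yaw 1.541 pos [ 0.6119 -0.208   0.1434] clock 23.35 q7 1.18
clock: 24.35
tool_pos: [0.4421, 0.2483, 0.1393]
eef_rot: [0.718, 0.697, -0.001, -0.0]
contact_force: [0.6, 0.0, -0.3]
opening: 0.7
clock: 24.65
tool_pos: [0.4358, 0.2641, 0.1393]
eef_rot: [0.718, 0.697, -0.001, 0.0]
contact_force: [0.0, 0.2, -0.8]
opening: 0.7
turn [-0.0007  0.0028 -0.    ] shift [0.0031 0.0007 0.1073] cur yaw 1.539 pos [0.4363 0.2632 0.1393] clock 24.7 q7 0.14
[280.96572092 213.43234449]
```

View pics/w12c.png

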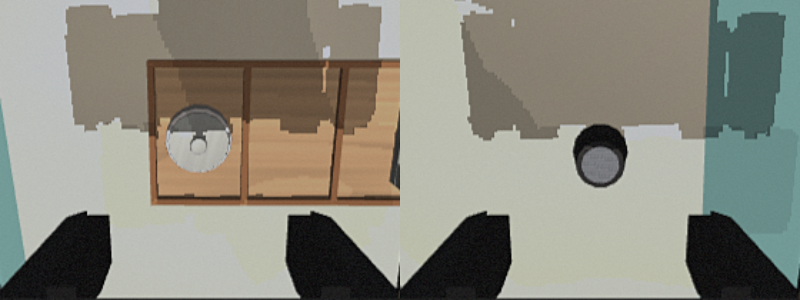

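Left: flat pot rests inside its bay (199,140), clear of the partition at 243. Right: loupe top at (600,165), within 2 mm of the estimate.

```bash
python3 -m pendant '[[[0,0,0],[0.002,0.002,0.045],0.7],[[0,0,0],[0.002,0.002,0.085],0.7],[[0,0,0],[0.002,0.002,0.107],0.65],[[0,0,0],[0.002,0.002,0.111],0.5],[[0,0,0],[0.002,0.002,0.111],0.4],[[0,0,0],[0.002,0.002,0.111],0.3],[[0,0,0],[0.002,0.002,0.111],0.25],[[0,0,0],[0.002,0.002,0.111],0.25],[[0,0,0],[0.002,0.002,0.111],0.25],[[0,0,0],[0.002,0.002,0.111],0.25]]' 15; python3 -c "
from h import *
rows([.6105,-.1485,.11],1.571-.03)"
```

```text
clock: 25.7
tool_pos: [0.4389, 0.2674, 0.0302]
eef_rot: [0.718, 0.696, 0.001, 0.001]
contact_force: [0.2, -1.6, 7.1]
opening: 0.302
turn [ 0.0021 -0.0006 -0.0005] shift [-0.4105  0.1843 -0.0797] cur yaw 1.541 pos [0.4389 0.2674 0.0302] clock 25.7 q7 -0.07
```

```bash
python3 -m pendant '[[[0,0,0],[0,0,-0.02],0.25],[[0,0,0],[0,0,-0.055],0.25],[[0,0,0],[-0.03,0.013,-0.08],0.25],[[0,0,0],[-0.07,0.031,-0.08],0.25],[[0,0,0],[-0.115,0.052,-0.08],0.25],[[0,0,0],[-0.16,0.072,-0.08],0.25],[[0,0,0],[-0.205,0.092,-0.08],0.25],[[0,0,0],[-0.25,0.112,-0.08],0.25],[[0,0,0],[-0.295,0.132,-0.08],0.25],[[0,0,0],[-0.34,0.153,-0.08],0.25]]';python3 -m pendant '[[[0,0,0],[-0.045,0.02,0],0.25],[[0,0,0],[-0.07,0.031,0],0.25],[[0,0,0],[-0.07,0.031,0],0.25],[[0,0,0],[-0.07,0.031,0],0.25]]'; python3 -c "
from h import *
rows([.6105,-.1485,.0332],1.571-.03)"
```

```text
clock: 26.7
tool_pos: [0.5811, -0.0792, 0.1094]
eef_rot: [0.718, 0.696, 0.0, -0.0]
contact_force: [0.4, 0.0, -1.1]
opening: 0.304
clock: 27.1
tool_pos: [0.6094, -0.148, 0.109]
eef_rot: [0.718, 0.696, 0.0, -0.0]
contact_force: [0.1, 1.1, -0.5]
opening: 0.305
turn [-0.0001 -0.0009 -0.0012] shift [-0.0006  0.0011  0.0758] cur yaw 1.54 pos [ 0.6094 -0.148   0.109 ] clock 27.1 q7 1.04
```

```bash
python3 -m pendant '[[[0,0,0],[0,0,0.03],0.25],[[0,0,0],[0,0,0.06],0.25],[[0,0,0],[0,0,0.069],0.25],[[0,0,0],[0,0,0.072],0.25],[[0,0,0],[0,0,0.074],0.25],[[0,0,0],[0,0,0.0745],0.25],[[0,0,0],[0,0,0.0745],0.25]]'; python3 -m pendant '[[[0,0,0],[0,0,0.0005],0.25],[[0,0,0],[0,0,0.001],0.25],[[0,0,0],[0,0,0.0015],0.25],[[0,0,0],[0,0,0.0015],0.25]]'
```

```text
clock: 27.8
tool_pos: [0.6104, -0.1478, 0.0356]
eef_rot: [0.718, 0.697, 0.001, 0.001]
contact_force: [-0.5, 0.0, -0.3]
opening: 0.301
clock: 28.2
tool_pos: [0.6099, -0.148, 0.0333]
eef_rot: [0.718, 0.696, 0.0, 0.0]
contact_force: [-0.2, -0.3, 2.3]
opening: 0.306
```

```bash
python3 -m pendant '[[[0,0,0],[0,0,0.0005],0.25],[[0,0,0],[0,0,0.0005],0.25],[[0,0,0],[0,0,0],0.35],[[0,0,0],[0,0,0],0.42],[[0,0,0],[0,0,0],0.42],[[0,0,0],[0,0,-0.02],0.42],[[0,0,0],[0,0,-0.06],0.42],[[0,0,0],[0,0,-0.11],0.42],[[0,0,0],[0,0,-0.16],0.42],[[0,0,0],[0,0,-0.2],0.42]]'; python3 -m pendant '[[[0,0,0],[0.05,-0.05,0],0.42],[[0,0,0],[0.08,-0.09,0],0.42],[[0,0,0],[0.12,-0.12,0],0.42],[[0,0,0],[0.15,-0.15,0],0.42],[[0,0,0],[0.15,-0.15,0],0.42],[[0,0,0],[0.15,-0.15,0],0.42]]'
python3 - <<'E'
from h import *
c=shot("wrist","w13"); print(r.get_state()["tool_pos"])
cv2.imwrite("pics/w13b.png",cv2.resize(c[0][:,:,::-1],(800,600)))
s=shot("side","side2"); cv2.imwrite("pics/side2c.png",cv2.resize(s[0][150:330,150:430,::-1],(800,514),interpolation=cv2.INTER_CUBIC))
b=cv2.imread("pics/side0.png")
for n,(y0,y1,x0,x1) in dict(block=(200,225,340,375),cover=(130,168,180,220),sd=(305,350,340,410),blue=(312,342,215,250),orange=(278,305,188,218)).items():
    print(n,np.abs(b[y0:y1,x0:x1].astype(int)-s[0][y0:y1,x0:x1,::-1]).mean().round(2))
E
```

```text
clock: 29.2
tool_pos: [0.6102, -0.1473, 0.2375]
eef_rot: [0.717, 0.697, 0.001, 0.001]
contact_force: [1.0, -0.5, -0.9]
opening: 0.419
clock: 29.8
tool_pos: [0.4634, 0.0081, 0.2344]
eef_rot: [0.716, 0.698, 0.0, 0.001]
contact_force: [0.6, -0.2, -0.9]
opening: 0.416
[0.46483121 0.00645829 0.23399222]
block 8.36
cover 9.45
sd 8.11
blue 7.59
orange 7.32
```

View pics/w13b.png

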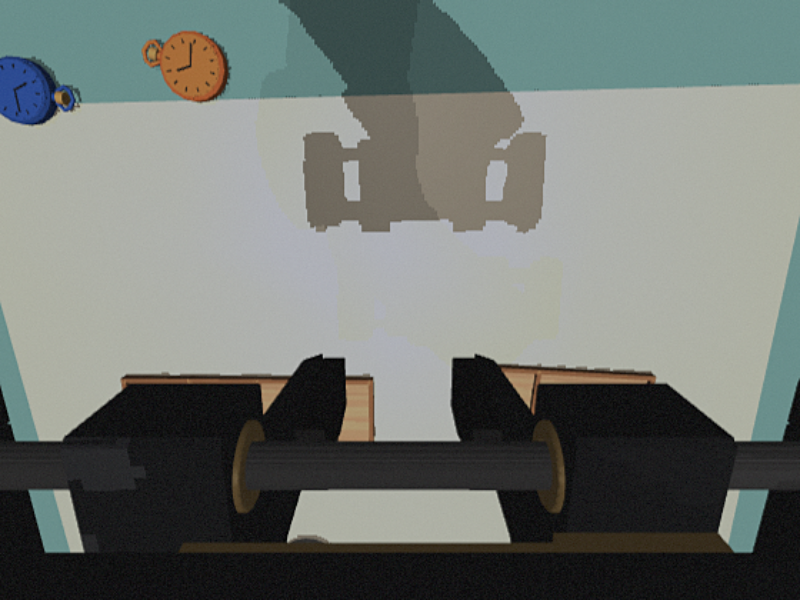

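View pics/side2c.png

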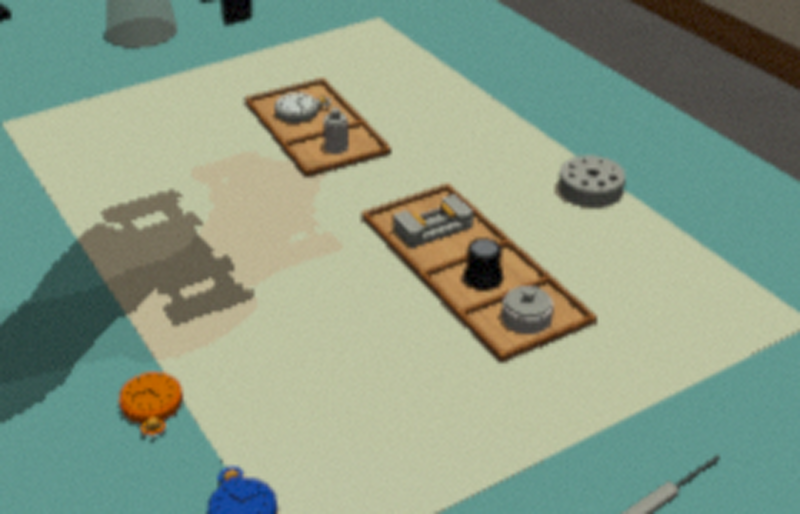

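The side view shows all five things upright inside their bays: watch (297,106), tall pot (336,132), holder (432,220), loupe (484,265), flat pot (527,307). Block, cover, screwdriver and both look-alikes are unmoved, with only uniform noise differences. The gripper is clear of everything.

```bash
python3 -c "
from plant import r
print(r.get_state()['clock'],r.finish_job())"
```

```text
the job is handed in; nothing more can be done
29.9 None
```

All five things are in their bays and the job is handed in at 29.9 s of the 109 s allowed. In tray_two, the pocket watch is in the wide bay and the tall oil pot in the narrow one. In tray_three, the movement holder is in the wide bay, the loupe in the middle bay and the flat oil pot in the end bay. I lowered each one until I felt contact with the floor (about 2–8 N) before letting go.

- **Placing:** the last side view shows all five upright and inside their bays. Close-ups after release also showed the watch, tall pot, holder and flat pot well placed. The loupe was checked only in that side view, because the gripper hid the trays in the last wrist picture.
- **Left alone:** the dust cover, screwdriver, bench block and the blue and orange look-alikes looked unmoved. Their before/after picture differences were all at the same noise level.
- **Disagreements:** no check failed. Some positions differed by 2–3 mm between views, and the holder by about 8 mm, so I corrected each from a closer look before gripping.

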